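# Press a cemented tile stack in a ratchet clamp and keep it pressed

## Robot

A 6-joint arm with a two-finger parallel gripper is mounted at the origin on the work surface. World frame = base frame: x ahead of the robot, y to its left, z up, the work surface at z = 0. Lengths are in m, angles in degrees, forces in N, time in s.
With the tool pointing down it reaches from about 0.4 to 0.825 m from the base axis. Payload 7 kg.
Tool frame: the origin (TCP) lies at the centre of the arm's flange, where the gripper is bolted on; the fingertips stand 178 mm ahead of it and the grasp point (between the pads) lies 159 mm ahead of it (tip_reach is the distance from the TCP to the fingertips, in m); z points along the fingers, y is the line along which they close (so a half turn about z gives the same grasp; the last joint's range is limited). The gripper opens to 88 mm and grips with 3 to 60 N. Pads are 19 mm wide; open, the fingers measure 130 mm over their backs; the gripper's body (78 mm by 193 mm) begins 47 mm behind the grasp point.
Start: joints at [-54.54, 20.546, 0.682, 0, -70.136, -16.507], TCP at [0.219, -0.638, 0.405] pointing down, gripper open.
Joint ranges: [-176.03, 176.03], [-82.01, 121.73], [-58.28, 71.71], [-173.87, 95.51], [-174.79, -0.11], [-173.66, 173.66]. Speed limits (degrees/s): [136.94, 136.94, 172.46, 180, 180, 180].

## Interface

Orientations are given as [roll, pitch, yaw] about the fixed x, y, z axes, in that order (R = Rz(yaw) Ry(pitch) Rx(roll)).
In Python, from plant import * gives the robot as it stands.
- The arm moves only by the shell command python3 -m handwheel 'ROWS'. ROWS is JSON, a list of rows, each a list of 7 numbers: the opening, from -1 (shut) to 1 (fully open), then the shift along the tool's x, y, z as a fraction of full scale, then the turn, a rotation vector about the tool's x, y, z as a fraction of full scale. A call has 1 to 5 rows; each row shifts and turns the commanded pose from where the row before left it, along the tool's axes as they then stand; what a row does not reach is not made up. Full scale, the value 1, is 0.025 m for a shift and 6 degrees for a turn. A row lasts 1/8 s, in which the tool goes at most 62.5 mm and 10.7 degrees, less where a joint would pass 70% of its speed; a pose out of reach is approached as far as the arm can. A call with a number of a shift or a turn outside -1 to 1 is refused whole. A call with a gripper value outside its range is refused whole. The fingers move at their own pace and stop on an object; the grip force is fixed at half the most. Time passes only in rows, so rows that do not move let the fingers close. It gives the time, the measured TCP pose, the force, the opening and the grip force at its end, in the units of the state.
- get_obs(): the state, without advancing time (a new reading comes with each control period).
- snapshot(name): name is "scene" or "side" or "wrist"; returns a dict with "color" (480x640x3 uint8, red, green, blue), "fx", "fy", "cx", "cy" (pixels), "R" (3x3) and "t" (3): a world point X has camera coordinates R X + t; the wrist camera has in their place "tool_from_camera" (4x4, takes a point from camera to tool coordinates, whose origin is the TCP and whose axes are the flange's). Camera axes: x right, y down, z forward; pixel columns grow to the right and rows downward; lengths in m; the calibration is good to about 2 mm. A picture is of the moment at which its call begins: read the wrist's pose just before it. There is no depth.
- close_job(): hands the job in; it is judged then, once.
The state is a dict: "clock": time; "joint_pos": joint angles; "qvel": joint speeds; "tau": joint torques, N m; "tool_pos": TCP position; "orientation": TCP orientation; "force": force on the tool from outside, world axes, zero at the start; "moment": the same for the moment, N m; "opening": finger opening in m; "gripper_force": force on a finger pad.
Only numpy, scipy, OpenCV 4.12 (cv2) and the standard library are available. Lean on these libraries where they do the work, as an engineer would, in place of code of your own. Each camera call takes 0.05 s, during which the arm holds its last target. There are 200 camera calls.

## Task

Work the bench clamp by squeezing and letting go of its two black handles, again and again, until its foot has pushed the tile stack flush against the anvil, and then squeeze on until the sprung foot is pushed about half way back towards the jaw head, never all the way, or the stack is crushed. Finish while still holding the handles squeezed like that, because the pressure is lost when they are let go. Do not push the ram, the foot or the stack itself, and leave the other things on the bench alone.

Things in the scene. Friction and masses are not known exactly. Their poses are not given: they have to be found in the camera images.
- clamp: Ratchet bench clamp, bolted down; aluminium, grey and steel. Origin on the work surface; x runs level from the handles (x = -140 mm) over the grey housing (x -67 to 3 mm, 41 mm wide, 82 mm high), jaw head and tile stack to the anvil; z is up. Base plate 270 x 100 x 12 mm, x from -70 to 200 mm: none under the grips.
- handle_mid (a point): Point midway between the two black grips, 48 mm above the work surface, at clamp x = -140 mm. The place to squeeze from above, the fingers closing along the clamp's y axis, one outside each grip. It does not move; its axes are those of the clamp.
- left_handle (a joint): Left handle (clamp +y side), rad: 0 let go, 0.16 fully squeezed (stop), turning inward about an upright pivot at clamp x = -55, y = 22 mm. A spring returns it to 0 (3 to 4 N at the grip). The two handles are geared together and close symmetrically; over their outer faces at handle_mid they measure 64 mm at 0 and 37 mm at 0.16.
- right_handle (a joint): Right handle, mirror image of the left, same values. Squeezing moves an inner pawl forward 0.1 m per rad (16 mm in all); it drives the toothed ram, after up to 7 mm of idle travel until it meets a tooth. Letting go moves the pawl back over the teeth (7 mm apart) and the ram stays. A full squeeze with a full release gains about 14 mm (the first one 9 to 16).
- left_grip (a point): Black plastic grip of the left handle, an upright slab 64 mm long (along the clamp), 10 mm thick, 36 mm high, spanning 30 to 66 mm above the work surface. The point is its centre and moves with it.
- right_grip (a point): Black plastic grip of the right handle, mirror image of the left one; the point is its centre.
- ram (a joint): Travel in m of the toothed steel ram (10 mm wide bar through the housing) with the dark steel jaw head at its front; 0 fully back, grows towards the anvil, to 0.085. A brake of about 3 N holds it where it is left; a harder push-back, as from the foot's spring, drives it back once the handles are let go.
- foot (a joint): How far in m the sprung foot is pushed back towards the jaw head: 0 free (15 mm gap between foot and jaw head), 0.0075 half way, 0.015 stop (no gap). Spring 1 N per mm, so 0.0075 means pressing with 7.5 N. Above 0.0135 the stack counts as crushed.
- foot_face (a point): Centre of the front face of the black rubber-faced round foot, 28 mm across, 6 mm thick, on a steel stem before the jaw head, 45 mm above the work surface. It lies at clamp x = 35 mm + ram - foot.
- anvil_face (a point): Point on the centre line of the pressing face (towards the foot) of the anvil, an aluminium block 22 mm thick, 56 mm wide, top 75 mm high, bolted to the base plate anywhere from clamp x = 130 to 148 mm; 45 mm above the work surface; axes as the clamp.
- sample: Tile stack, loose: a green glass tile cemented between two white ceramic tiles, 40 mm along the clamp, 46 mm wide, 52 mm high, about 0.25 kg. Stands on the base plate between two low white rails, a little short of the anvil at first. Origin at the centre of its underside, x along the clamp: its front and back faces lie 20 mm either side.
- beaker: Steel beaker, 70 mm across, 80 mm high; origin under its centre. Leave alone.
- solvent: Amber bottle with black cap, 60 mm across, 150 mm high; origin under its centre. Leave alone.
- wafer_box: Flat round grey wafer box, 90 mm across, 24 mm high; origin under its centre. Leave alone.
Mind the look-alikes: they are no part of the job. Leave any blue or turquoise look-alike of the sample alone.

How it is judged (in metres and radians):
On the way, in this order (a step that is already met when the one before it is completed fails the run):
1. the handles are squeezed (value of joint left_handle above 0.08 rad), for 0.05 s.
2. the handles are let go again, to take another stroke (value of joint left_handle below 0.05 rad), for 0.05 s.
3. the foot presses the stack against the anvil (value of joint foot above 0.003 m and contact force between foot and sample above 2 N and x of sample in the frame of anvil_face between -0.0235 and -0.0165 m and angle between sample's own z axis and vertical below 0.08 rad), for 0.1 s.
At the end, for the whole second after the job is handed in: The fingers still hold the handles squeezed (more than 1.5 N on a grip), the foot is pushed back by 4.5 to 11.5 mm of its 15 mm and presses the stack with more than 3.5 N, and the stack stands upright, at rest, against the anvil within 3.5 mm (value of joint foot between 0.0045 and 0.0115 m and contact force between foot and sample above 3.5 N and value of joint left_handle above 0.01 rad and (contact force between the fingers and left_handle above 1.5 N or contact force between the fingers and right_handle above 1.5 N) and x of sample in the frame of anvil_face between -0.0235 and -0.0165 m and angle between sample's own z axis and vertical below 0.08 rad and linear speed of sample below 0.01 m/s); the arm keeps its last pose, push and grip.
It fails at once if the stack is crushed: the foot is pushed back by more than 13.5 mm (value of joint foot above 0.0135 m).
It fails at once if the robot pushes the ram, its jaw head or the foot (over 3 N) (contact force between any of the fingers, the arm and ram above 3 N).
It fails at once if the robot pushes the stack (over 3 N) (contact force between any of the fingers, the arm and sample above 3 N).
It fails at once if the beaker, bottle or wafer box is moved (more than 20 mm) (distance of any of beaker, solvent, wafer_box from where it was at the start of the episode above 0.02 m).
It also fails if it takes over 48 s, if anything falls off the work surface, if the arm or the gripper's body presses on something with over 40 N, if the wrist force passes 120 N, or if a joint passes its speed limit or range.

## Working session

There is one attempt and no reset: what is moved stays moved. The work goes in short steps, Python scripts to look and compute and a shell command to move; the robot and the scene stay as the last step left them, time stands still between calls to the robot, and variables do not carry over. Pictures are saved under pics/ and viewed, at most 10 in all, crops included, and the job is handed in when it is done.

```bash
mkdir -p pics; python3 - <<'E'
from plant import *
import cv2
print(get_obs())
for n in ("scene","side"):
    s=snapshot(n); cv2.imwrite(f"pics/{n}0.png",s["color"][:,:,::-1])
    print(n,s["fx"],s["fy"],s["cx"],s["cy"],s["R"],s["t"])
E
```

```text
{'clock': 0.0, 'joint_pos': array([-5.45396735e+01,  2.05886185e+01,  6.33180627e-01, -1.88856179e-02,
       -7.01361353e+01, -1.65072147e+01]), 'qvel': array([-0.13439248, -0.03254873, -0.03851768, -0.03256525,  0.04315099,
       -0.04514795]), 'tau': array([ 4.10064797e-05, -5.82729757e+01,  2.93056798e+01,  6.99726015e+00,
        7.00436009e-03, -1.58500002e-04]), 'tool_pos': array([ 0.21916423, -0.63821089,  0.40375362]), 'orientation': array([ 1.79907156e+02, -8.99947185e-03, -1.61053312e+02]), 'force': array([-1.21998975,  0.08378172,  0.33888708]), 'moment': array([-0.02535298,  0.01902517,  0.01474186]), 'gripper_force': 0.0, 'opening': 0.08785449126634676}
scene 500.7717298378409 500.7717298378409 314.63039290586084 242.14512753091276 [[-0.37109845  0.92857633  0.00565163]
 [ 0.65807612  0.26727938 -0.70391587]
 [-0.65515018 -0.25750289 -0.71026087]] [ 0.24414429 -0.34446326  1.62921274]
side 623.0623159070399 623.0623159070399 317.997220085474 248.14573742791006 [[-0.98509246 -0.17030156 -0.02429445]
 [-0.07869177  0.57168968 -0.81668752]
 [ 0.15297205 -0.80260095 -0.57656853]] [0.57624803 0.12294599 1.19462024]
```

View pics/scene0.png

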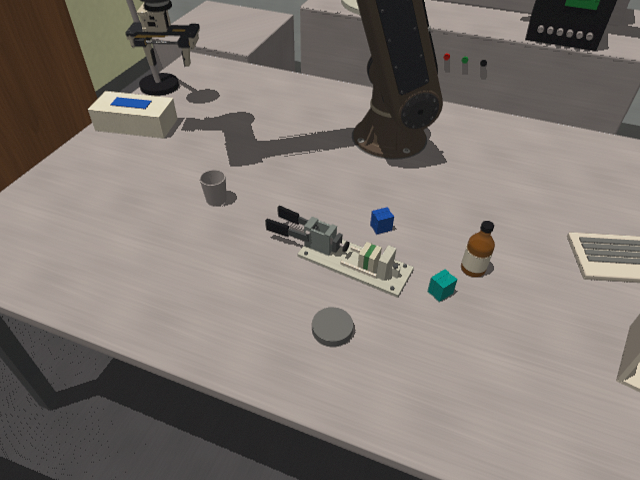

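View pics/side0.png

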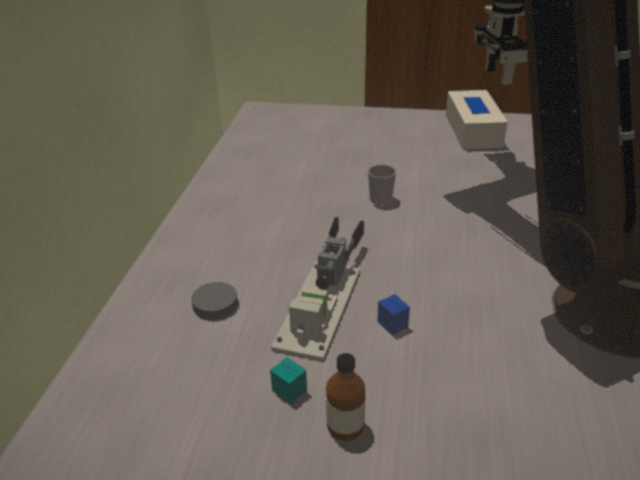

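The clamp lies in the scene picture from its grips at (278,220) to the anvil at (387,262), with the stack (white-green-white) at (370,257). Possible confusions are the blue cube (382,220) and the turquoise cube (442,285), which I rule out by colour. The beaker is at (213,187), the bottle at (478,250) and the wafer box at (333,327). Next is a close crop of both views.

```bash
python3 - <<'E'
import cv2,numpy as np
a=cv2.imread("pics/scene0.png")[195:305,255:425]; b=cv2.imread("pics/side0.png")[210:360,265:375]
a=cv2.resize(a,None,fx=4,fy=4,interpolation=cv2.INTER_CUBIC); b=cv2.resize(b,None,fx=4,fy=4,interpolation=cv2.INTER_CUBIC)
cv2.imwrite("pics/a.png",a);cv2.imwrite("pics/b.png",b)
E
```

```text
(no output)
```

View pics/a.png

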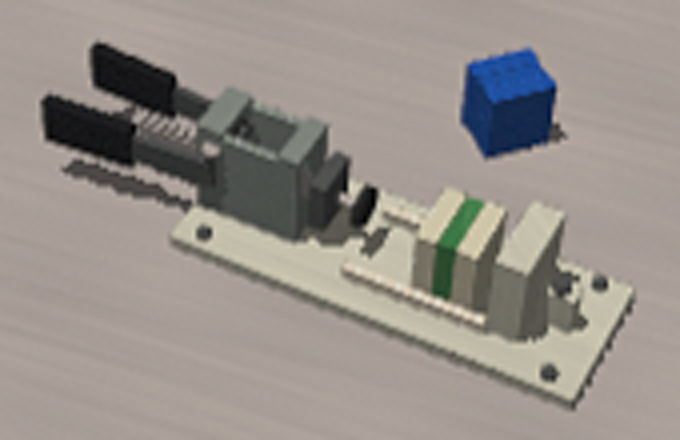

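View pics/b.png

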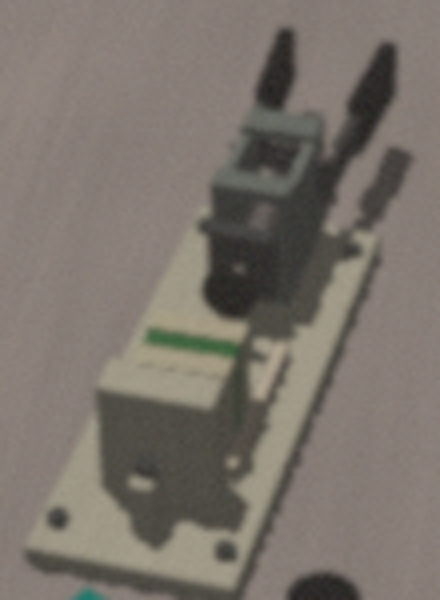

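```bash
cat > fit.py <<'E'
import numpy as np
from scipy.optimize import least_squares
from plant import *
S={n:snapshot(n) for n in("scene","side")}
off={"scene":(255,195),"side":(265,210)}
P=[("scene",(172,237),(-70,-50,12)),("scene",(575,402),(200,-50,12)),("scene",(634,290),(200,50,12)),
("scene",(90,110),(-140,-32,66)),("scene",(136,58),(-140,27,66)),
("side",(380,238),(-70,50,12)),("side",(240,583),(200,50,12)),("side",(27,550),(200,-50,12))]
def proj(n,X):
    s=S[n];c=s["R"]@X+s["t"];return np.array([s["fx"]*c[0]/c[2]+s["cx"],s["fy"]*c[1]/c[2]+s["cy"]])
def W(p,q):
    c,s=np.cos(p[2]),np.sin(p[2]);x,y,z=np.array(q)/1000
    return np.array([p[0]+c*x-s*y,p[1]+s*x+c*y,z])
def res(p): return np.concatenate([proj(n,W(p,q))-(np.array(u)/4+off[n]) for n,u,q in P])
r=least_squares(res,[0.6,0,1.4]);p=r.x
print(p,np.degrees(p[2]));print(r.fun.reshape(-1,2).round(1))
print("handle_mid",W(p,(-140,0,48)))
E
python3 fit.py
```

```text
[0.56248739 0.00860476 1.4488998 ] 83.0158433640363
[[-0.3 -1.5]
 [ 0.5 -1.3]
 [ 1.3 -1.6]
 [-1.   0.7]
 [-0.3 -0.2]
 [ 0.1 -1.3]
 [-1.1  1.7]
 [-1.  -0.7]]
handle_mid [ 0.54546411 -0.13035642  0.048     ]
```

```bash
R='python3 -m handwheel'
$R '[[1,0,0,0,0,0,-1],[1,0,0,0,0,0,-1],[1,0,0,0,0,0,-1],[1,0,0,0,0,0,-1],[1,0,0,0,0,0,-1]]'
$R '[[1,0,0,0,0,0,-1],[1,0,0,0,0,0,-1],[1,0,0,0,0,0,-1],[1,0,0,0,0,0,-1],[1,0,0,0,0,0,-1]]'
$R '[[1,-0.5,-0.25,0,0,0,-0.66],[1,-1,-0.48,0,0,0,0],[1,-1,-0.48,0,0,0,0],[1,-1,-0.48,0,0,0,0],[1,-1,-0.48,0,0,0,0]]'
```

```text
clock: 0.82
tool_pos: [0.2192, -0.6383, 0.4044]
orientation: [180.0, 0.0, -130.9]
force: [0.9, -0.2, -0.3]
opening: 0.0882
gripper_force: 0.0
clock: 1.45
tool_pos: [0.2192, -0.6383, 0.4044]
orientation: [180.0, 0.0, -100.9]
force: [0.5, -0.0, -0.9]
opening: 0.0878
gripper_force: 0.0
clock: 2.08
tool_pos: [0.2881, -0.5332, 0.4045]
orientation: [180.0, 0.0, -97.1]
force: [1.0, -0.7, -0.0]
opening: 0.0875
gripper_force: 0.0
```

```bash
R='python3 -m handwheel'
for i in 1 2; do :; done
$R '[[1,-1,-0.48,0,0,0,0],[1,-1,-0.48,0,0,0,0],[1,-1,-0.48,0,0,0,0],[1,-1,-0.48,0,0,0,0],[1,-1,-0.48,0,0,0,0]]' >/dev/null
$R '[[1,-1,-0.48,0,0,0,0],[1,-1,-0.48,0,0,0,0],[1,-1,-0.48,0,0,0,0],[1,-1,-0.48,0,0,0,0],[1,-1,-0.48,0,0,0,0]]' >/dev/null
$R '[[1,-1,-0.48,0,0,0,0],[1,-1,-0.48,0,0,0,0],[1,-1,-0.48,0,0,0,0],[1,-1,-0.48,0,0,0,0],[1,-1,-0.48,0,0,0,0]]' >/dev/null
$R '[[1,-1,-0.48,0.5,0,0,0],[1,-1,-0.48,0.5,0,0,0],[1,-0.3,-0.1,0.5,0,0,0],[1,0,0,0,0,0,0]]'
python3 - <<'E'
from plant import *
import cv2,numpy as np
o=get_obs();s=snapshot("wrist");cv2.imwrite("pics/w1.png",s["color"][:,:,::-1])
print(o["tool_pos"],o["orientation"],s["fx"],s["cx"],s["cy"]);print(s["tool_from_camera"])
from scipy.spatial.transform import Rotation as Ro
R=Ro.from_euler("xyz",o["orientation"],degrees=True).as_matrix()
T=np.array(s["tool_from_camera"])
p=(0.56248739,0.00860476,1.4488998);c,k=np.cos(p[2]),np.sin(p[2])
for q in [(-140,0,48),(-140,32,66),(-140,-32,66),(-67,20,82),(-67,-20,82)]:
    x,y,z=np.array(q)/1000
    X=np.array([p[0]+c*x-k*y,p[1]+k*x+c*y,z])
    t=R.T@(X-o["tool_pos"]);C=T[:3,:3].T@(t-T[:3,3])
    print(q,C[:2]/C[2]*s["fx"]+[s["cx"],s["cy"]],C[2])
E
```

```text
clock: 4.45
tool_pos: [0.5456, -0.1301, 0.366]
orientation: [179.9, -0.0, -97.0]
force: [0.6, 0.5, -0.5]
opening: 0.0878
gripper_force: 0.0
[ 0.54562793 -0.13007287  0.36596274] [ 1.79857871e+02 -2.07832794e-02 -9.70482834e+01] 389.60614379264626 316.07999601401065 240.18033055000075
[[-6.18633087e-04 -9.54871454e-01 -2.97018726e-01  7.99838938e-02]
 [ 9.99999392e-01 -8.62005921e-04  6.88414967e-04 -1.14808820e-03]
 [-9.13379701e-04 -2.97018119e-01  9.54871406e-01  2.02620002e-02]
 [ 0.00000000e+00  0.00000000e+00  0.00000000e+00  1.00000000e+00]]
(-140, 0, 48) [316.41472961 224.71309531] 0.30796713509406337
(-140, 32, 66) [359.37912749 230.8421515 ] 0.2908647963068535
(-140, -32, 66) [273.62789201 231.06537218] 0.2906903941292869
(-67, 20, 82) [342.96191617 328.69153127] 0.29720982199621965
(-67, -20, 82) [290.51775853 328.8639333 ] 0.29710082063524046
```

View pics/w1.png

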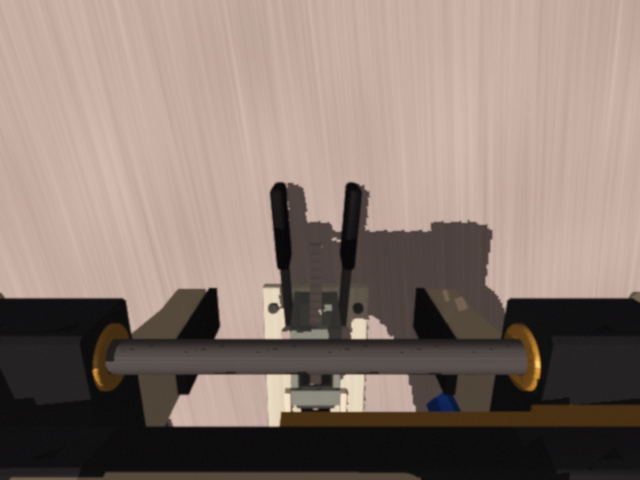

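The wrist view shows the two black grips at columns about 273 and 360, rows 183–268, within 2 px laterally of the prediction, so the tool is centred. Next I descend and estimate the anvil, stack and foot positions from the earlier crop.

```bash
R='python3 -m handwheel'
$R '[[1,0,0,1,0,0,0],[1,0,0,1,0,0,0],[1,0,0,1,0,0,0],[1,0,0,1,0,0,0],[1,0,0,1,0,0,0]]'
$R '[[1,0,0,0.8,0,0,0],[1,0,0,0.4,0,0,0],[1,0,0,0,0,0,0]]'
cat > look.py <<'E'
import sys,cv2,numpy as np
from plant import *
from scipy.optimize import least_squares
p=(0.56248739,0.00860476,1.4488998);c,k=np.cos(p[2]),np.sin(p[2])
def px(s,x,y,z):
    X=np.array([p[0]+c*x-k*y,p[1]+k*x+c*y,z]);C=s["R"]@X+s["t"]
    return C[:2]/C[2]*s["fx"]+[s["cx"],s["cy"]]
def xat(s,u,y,z): # clamp x for crop column pixel, nearest
    return least_squares(lambda v:px(s,v[0],y,z)-u,[0.08]).x[0]*1000
E
python3 - <<'E'
from look import *
s=snapshot("scene")
for n,u,y,z in [("anvil top near",(496,265),-28,75),("anvil bot",(487,332),-28,12),("stack back-top",(415,240),-23,64),("stack front-top",(487,255),-23,64),("foot",(362,205),0,45),("plate end",(575,402),-50,12),("housing",(302,160),-20.5,82)]:
    print(n,xat(s,np.array(u)/4+[255,195],y/1000,z/1000))
a=s["color"][:,:,::-1][185:305,255:425];cv2.imwrite("pics/c.png",cv2.resize(a,None,fx=4,fy=4,interpolation=cv2.INTER_CUBIC))
E
```

```text
clock: 5.12
tool_pos: [0.5459, -0.1312, 0.2423]
orientation: [-179.9, 0.0, -97.1]
force: [0.3, -0.4, -0.7]
opening: 0.088
gripper_force: 0.0
clock: 5.5
tool_pos: [0.5459, -0.1308, 0.2122]
orientation: [180.0, -0.0, -97.1]
force: [0.0, 0.3, 0.7]
opening: 0.0878
gripper_force: 0.0
anvil top near 134.90183000549118
anvil bot 134.58324612532536
stack back-top 82.3738601390057
stack front-top 125.43673324948269
foot 36.119576952251386
plate end 200.0466104779328
housing 3.5967545430924
```

View pics/c.png

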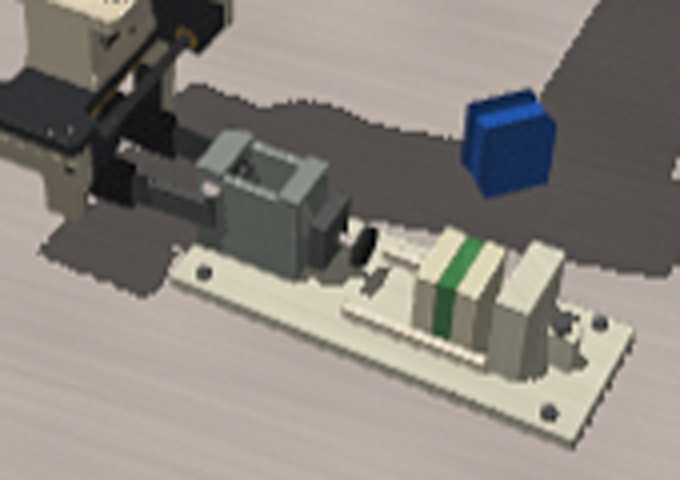

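The fingers straddle the grips, and the foot is at x≈36, the stack back face at ≈82 and the anvil at ≈135 mm. The foot therefore needs about 59 mm of travel to contact. Now the first stroke.

```bash
R='python3 -m handwheel'
$R '[[-0.3,0,0,0.1,0,0,0],[-0.3,0,0,0,0,0,0],[-0.3,0,0,0,0,0,0],[-0.3,0,0,0,0,0,0],[-0.3,0,0,0,0,0,0]]'
$R '[[-0.3,0,0,0,0,0,0],[-0.3,0,0,0,0,0,0],[-0.3,0,0,0,0,0,0]]'
cat > foot.py <<'E'
from look import *
n=sys.argv[1];s=snapshot("scene");o=get_obs();print(o["clock"],o["opening"],o["gripper_force"])
a=s["color"][:,:,::-1][185:305,255:425];cv2.imwrite(f"pics/{n}.png",cv2.resize(a,None,fx=4,fy=4,interpolation=cv2.INTER_CUBIC))
for m in range(35,100,5): # darkness profile along the foot axis height, to see the black foot
    u=px(s,m/1000,0,.045);print(m,s["color"][int(round(u[1])),int(round(u[0]))].sum(),end="; ")
print()
E
python3 foot.py f1
```

```text
clock: 6.18
tool_pos: [0.5456, -0.1306, 0.2099]
orientation: [180.0, -0.0, -97.1]
force: [-4.0, -3.9, 4.1]
opening: 0.0432
gripper_force: 6.4
clock: 6.55
tool_pos: [0.5456, -0.1306, 0.2098]
orientation: [179.9, -0.0, -97.1]
force: [-3.8, -2.9, 6.2]
opening: 0.0365
gripper_force: 30.0
6.6 0.0364040855001917 30.034405421465635
35 589; 40 594; 45 401; 50 107; 55 48; 60 532; 65 346; 70 360; 75 609; 80 614; 85 637; 90 264; 95 277;
```

View pics/f1.png

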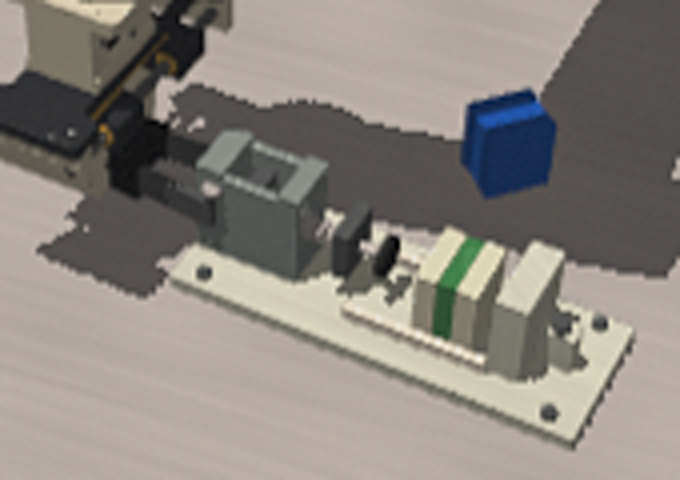

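Stroke 1 moved the foot to about (388,257) in the crop, roughly 13 mm, with the stack untouched. Strokes 2 and 3 follow.

```bash
R='python3 -m handwheel'
$R '[[0.6,0,0,0,0,0,0],[0.6,0,0,0,0,0,0],[0.6,0,0,0,0,0,0],[0.6,0,0,0,0,0,0],[0.6,0,0,0,0,0,0]]' | grep open
$R '[[0.6,0,0,0,0,0,0],[-0.3,0,0,0,0,0,0],[-0.3,0,0,0,0,0,0],[-0.3,0,0,0,0,0,0],[-0.3,0,0,0,0,0,0]]' | grep open
$R '[[-0.3,0,0,0,0,0,0],[-0.3,0,0,0,0,0,0],[-0.3,0,0,0,0,0,0]]' | grep open
$R '[[0.6,0,0,0,0,0,0],[0.6,0,0,0,0,0,0],[0.6,0,0,0,0,0,0],[0.6,0,0,0,0,0,0],[0.6,0,0,0,0,0,0]]' | grep open
$R '[[0.6,0,0,0,0,0,0],[-0.3,0,0,0,0,0,0],[-0.3,0,0,0,0,0,0],[-0.3,0,0,0,0,0,0],[-0.3,0,0,0,0,0,0]]' | grep open
$R '[[-0.3,0,0,0,0,0,0],[-0.3,0,0,0,0,0,0],[-0.3,0,0,0,0,0,0]]'
python3 foot.py f3
```

```text
opening: 0.0695
opening: 0.0366
opening: 0.0363
opening: 0.0699
opening: 0.0364
clock: 9.85
tool_pos: [0.5456, -0.1305, 0.2096]
orientation: [179.9, -0.0, -97.1]
force: [-3.9, -4.0, 2.8]
opening: 0.0363
gripper_force: 30.0
9.9 0.03652952599620599 30.03586621955037
35 434; 40 480; 45 252; 50 240; 55 151; 60 193; 65 566; 70 599; 75 158; 80 628; 85 618; 90 326; 95 274;
```

View pics/f3.png

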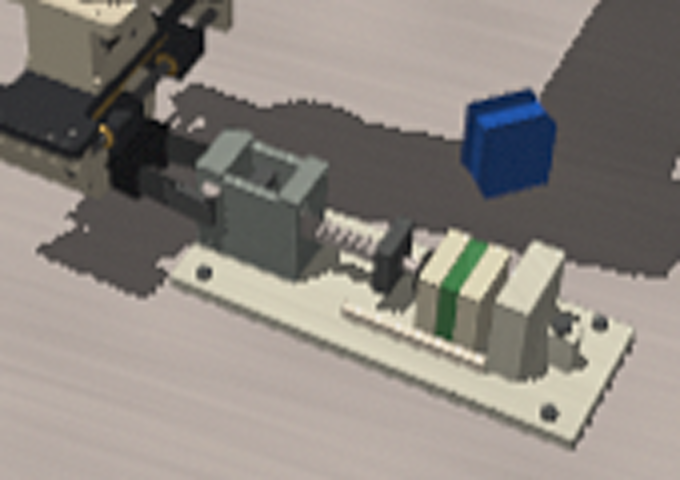

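```bash
cat > jaw.py <<'E'
from look import *
s=snapshot("scene")
a=cv2.imread("pics/f1.png");t=a[205:282,332:372]
u0=np.array([352,243])
def X(u): return xat(s,np.array(u)/4+[255,185],0,.045)
if __name__=="__main__":
    print("foot c",X((363,245)),"f1",X((388,257)))
    for n in sys.argv[1:]:
        r=cv2.matchTemplate(cv2.imread(f"pics/{n}.png"),t,cv2.TM_CCOEFF_NORMED);_,v,_,l=cv2.minMaxLoc(r)
        print(n,v,l,"ram change",X(u0+np.array(l)-[332,205])-X(u0))
E
python3 jaw.py f1 f3
```

```text
foot c 36.706890297796896 f1 54.034745208449465
f1 1.0 (332, 205) ram change 0.0
f3 0.8900436758995056 (374, 220) ram change 27.96683455469007
```

```bash
R='python3 -m handwheel'
$R '[[0.6,0,0,0,0,0,0],[0.6,0,0,0,0,0,0],[0.6,0,0,0,0,0,0],[0.6,0,0,0,0,0,0],[0.6,0,0,0,0,0,0]]' | grep open
$R '[[0.6,0,0,0,0,0,0],[-0.3,0,0,0,0,0,0],[-0.3,0,0,0,0,0,0],[-0.3,0,0,0,0,0,0],[-0.3,0,0,0,0,0,0]]' | grep open
$R '[[-0.3,0,0,0,0,0,0],[-0.3,0,0,0,0,0,0],[-0.3,0,0,0,0,0,0]]'
python3 foot.py f4; python3 jaw.py f3 f4
```

```text
opening: 0.0695
opening: 0.0366
clock: 11.58
tool_pos: [0.5456, -0.1305, 0.2095]
orientation: [179.9, -0.0, -97.1]
force: [-4.4, -4.0, 1.4]
opening: 0.0363
gripper_force: 30.1
11.625 0.03682914088628449 30.064483880996704
35 433; 40 510; 45 358; 50 384; 55 503; 60 247; 65 236; 70 127; 75 162; 80 595; 85 287; 90 619; 95 616; 
foot c 36.706890297796896 f1 54.034745208449465
f3 0.8900436758995056 (374, 220) ram change 27.96683455469007
f4 0.8410176038742065 (394, 229) ram change 41.54802852596033
```

View pics/f4.png

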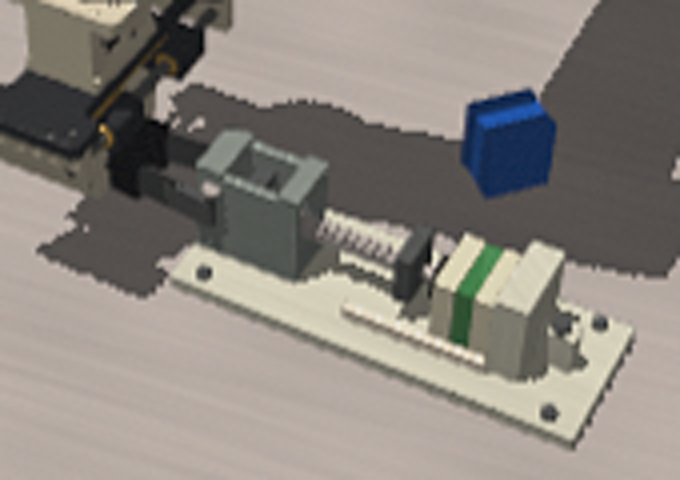

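The stack has moved about 10 mm towards the anvil (back top corner now near (431,288)), with little or no gap left. The last stroke goes in steps, with the foot compression taken as jaw travel minus stack travel.

```bash
R='python3 -m handwheel'
cat > comp.py <<'E'
from look import *
from jaw import X,u0,t,s
ks=sys.argv[1:]
if ks[-1].startswith("+"):
    n=ks[-1][1:];ks[-1]=n;o=get_obs();print(o["clock"],o["opening"],o["gripper_force"])
    a=s["color"][:,:,::-1][185:305,255:425];cv2.imwrite(f"pics/{n}.png",cv2.resize(a,None,fx=4,fy=4,interpolation=cv2.INTER_CUBIC))
def sub(r,l):
    f=lambda a,b,c:0.5*(a-c)/(a-2*b+c);x,y=l
    return np.array([x+f(r[y,x-1],r[y,x],r[y,x+1]),y+f(r[y-1,x],r[y,x],r[y+1,x])])
def find(im,t):
    r=cv2.matchTemplate(im,t,cv2.TM_CCOEFF_NORMED);return sub(r,cv2.minMaxLoc(r)[3])
ref=cv2.imread("pics/f4.png")
tj=ref[222:310,390:436];tg=ref[238:345,440:505]
for n in ks:
    im=cv2.imread(f"pics/{n}.png")
    j=X([413,266]+find(im,tj)-[390,222])-X([413,266]); g=X([470,290]+find(im,tg)-[440,238])-X([470,290])
    print(n,"jaw",round(j,1),"stack",round(g,1))
E
$R '[[0.6,0,0,0,0,0,0],[0.6,0,0,0,0,0,0],[0.6,0,0,0,0,0,0],[0.6,0,0,0,0,0,0],[0.6,0,0,0,0,0,0]]' | grep open
$R '[[0.6,0,0,0,0,0,0]]' | grep open
python3 comp.py c f3 f4 +r4
$R '[[0.4,0,0,0,0,0,0],[0.3,0,0,0,0,0,0],[0.25,0,0,0,0,0,0],[0.25,0,0,0,0,0,0],[0.25,0,0,0,0,0,0]]'
python3 comp.py +s1
```

```text
opening: 0.0699
opening: 0.0701
12.475 0.0704138606615719 0.0
c jaw -201.2 stack -12.4
f3 jaw -13.3 stack -10.0
f4 jaw -0.0 stack 0.0
r4 jaw -2.6 stack 0.0
clock: 13.1
tool_pos: [0.5456, -0.1305, 0.2096]
orientation: [179.9, -0.0, -97.1]
force: [-3.9, -2.4, 1.6]
opening: 0.0549
gripper_force: 3.1
13.15 0.05498782770932989 3.1009866669774055
s1 jaw -2.6 stack 0.0
```

On release the jaw slipped back 2.6 mm while the stack stayed put. So the stack is already against the anvil, with the foot at about 3 mm (brake balance). I aim for about 4.5 mm more.

```bash
R='python3 -m handwheel'
$R '[[0.2,0,0,0,0,0,0],[0.15,0,0,0,0,0,0],[0.11,0,0,0,0,0,0],[0.11,0,0,0,0,0,0],[0.11,0,0,0,0,0,0]]'
python3 comp.py +s2
$R '[[0.07,0,0,0,0,0,0],[0.04,0,0,0,0,0,0],[0.04,0,0,0,0,0,0],[0.04,0,0,0,0,0,0]]'
python3 comp.py +s3
```

```text
clock: 13.78
tool_pos: [0.5456, -0.1306, 0.2096]
orientation: [179.9, -0.0, -97.1]
force: [-4.4, -3.2, 2.2]
opening: 0.0489
gripper_force: 8.5
13.825 0.04892881666690385 8.52195605635643
s2 jaw -0.5 stack 0.0
clock: 14.32
tool_pos: [0.5456, -0.1306, 0.2096]
orientation: [179.9, -0.0, -97.1]
force: [-3.8, -4.2, 1.9]
opening: 0.0457
gripper_force: 9.7
14.375 0.04573647382434566 9.730559438467026
s3 jaw 0.6 stack 0.0
```

View pics/s3.png

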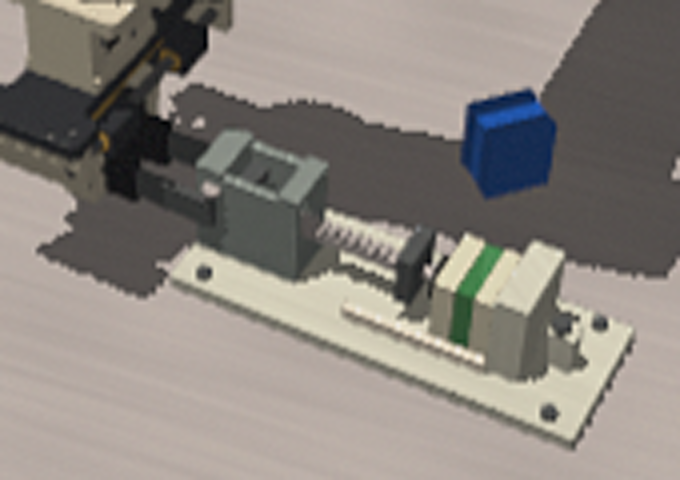

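The stack (430–505) stands upright against the anvil at (490,300), and a clear gap is left between the jaw head (415,265) and the foot (437,270). Force and travel both put the compression at about 6–7.5 mm, so I am handing in.

```bash
python3 -c "
from plant import *
print(close_job())"
```

```text
the job is handed in; nothing more can be done
None
```

I handed the job in with the handles still held squeezed, the stack upright against the anvil, and the foot pushed back an estimated 6–7.5 mm of its 15 mm (from grip force and images); the judge gave no result.

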